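# Close up the specimen chest

## Task

Close up the small specimen chest by pushing with your fingertips: push both open drawers fully home and fold the lid down until it lies flat, in whatever order suits. Nothing is to be gripped, lifted or pulled further open; the little vials in the drawers must stay standing, and the jars and bowl around the chest are to be left where they are.

Things in the scene. Friction and masses are not known exactly. Their poses are not given: they have to be found in the camera images.
- chest: Fixed cream metal specimen chest standing on the table, 180 deep (x) x 320 wide (y) x 115 mm high without its lid. Origin: centre of its underside. Its -x side is the front with two drawers side by side; +z up. An open tray of fixed shells, the top 35 mm of the chest, lies under the lid.
- drawer_left_front (a point): Middle of the flat outer face of the +y drawer's front panel (panel 10 thick, 150 wide, 66 mm high, from 8 to 74 mm above the table, no handle); this point is 41 mm above the table and moves with the drawer. Axes as the chest's. When shut it is 100 mm in front (-x) of the chest's origin, 77.5 mm to +y.
- drawer_right_front (a point): The same for the -y drawer (77.5 mm to -y of the chest's origin).
- drawer_left (a joint): How far the +y drawer is open, m: 0 shut (a firm stop), 0.13 fully out. It slides along the chest's x axis with about 1.5 N of friction and stays where it is left.
- drawer_right (a joint): The same for the -y drawer.
- lid (a joint): Lid angle, rad: 0 lying flat on the chest, growing as its front edge rises; 1.3 at the stop. A stiff hinge holds it at any angle; 1 to 2 N at the free edge push it down.
- lid_hinge (a point): On the lid's hinge line, in the middle of its width: 90 mm behind (+x of) the chest's origin, 115 mm above the table. The hinge line runs along the chest's y axis. The point turns with the lid: its -x axis points along the lid to the free edge, its z axis is the normal of the lid's outer (upper) face.
- lid_edge (a point): Middle of the lid's free edge, on its outer face. The lid is a flat plate of 190 (hinge to free edge) x 320 x 8 mm; this point lies 190 mm along it and 8 mm above the hinge line.
- vial_left_mid (a point): Centre of a loose glass vial with a white cap, 30 mm across and 42 mm tall, standing in the +y drawer on its floor, which is 12 mm above the table; z along its axis.
- vial_right_mid (a point): The same kind of vial in the -y drawer.
- tall_jar: Loose clear jar, 64 mm across, 110 mm tall, beside the chest; origin at the centre of its underside. Not part of the work.
- squat_jar: Loose amber jar, 72 mm across, 70 mm tall, beside the chest; origin at the centre of its underside. Not part of the work.
- bowl: Loose white ceramic bowl, 84 mm across, 45 mm tall, beside the chest; origin at the centre of its underside. Not part of the work.
There are look-alikes about, which are no part of the job. Leave any pink look-alike of the part that bears vial_left_mid alone.

How it is judged:
By the outcome, as a careful person would: the job done as asked, in the order asked, and still so for the second after the job is handed in, with the robot touching nothing.
It also fails if it takes over 58 s, if anything falls off the work surface, if the arm or the gripper's body presses on something with over 40 N, if the wrist force passes 120 N, or if a joint passes its speed limit or range.

## Robot

A 7-joint arm with a two-finger parallel gripper is mounted at the origin on the work surface. World frame = base frame: x ahead of the robot, y to its left, z up, the work surface at z = 0. Lengths are in m, angles in rad, forces in N, time in s.
With the tool pointing down it reaches from about 0.4 to 0.875 m from the base axis. Payload 19.3 kg.
Tool frame: the origin (TCP) lies between the finger pads; the fingertips stand 17 mm ahead of it and the grasp point (between the pads) lies 2 mm behind it; z points along the fingers, x is the direction in which the jaws open and shut, and the axes are right-handed (so a half turn about z gives the same grasp; the last joint's range is limited). The gripper opens to 85 mm and grips with 20 to 120 N. Pads are 22 mm wide; open, the fingers measure 114 mm over their backs; the gripper's body (76 mm by 85 mm) begins 54 mm behind the grasp point. The pads swing forward as they close: fully open they stand 13 mm farther back than shut.
Start: joints at [-1.349, 0.521, -0.036, 1.599, 0.021, 1.021, -0.113], TCP at [0.18, 0.599, 0.248] pointing down, gripper open.
Joint ranges: [-2.91, 2.91], [-0.3, 2.13], [-1.5, 1.42], [0.17, 2.43], [-1.26, 4.41], [0.16, 1.93], [-2.52, 2.52]. Speed limits (rad/s): [1.89, 1.89, 2.39, 2.39, 3.01, 3.01, 3.01].

## Interface

Orientations are given as [roll, pitch, yaw] about the fixed x, y, z axes, in that order (R = Rz(yaw) Ry(pitch) Rx(roll)).
In Python, from workcell import bot gives the robot as it stands. The module is installed in compiled form; this text tells all that it offers.
- The arm moves only by the tool arm_command, never from a script. Its argument "targets" is a list of rows, each a list of 6 numbers: the shift along the tool's x, y, z in mm, then the turn, a rotation vector about the tool's x, y, z in degrees. In form: [[x, y, z, wx, wy, wz], ...]. A call has 1 to 8 rows; each row shifts and turns the pose as measured when the row begins, along the tool's axes as they then stand; what a row does not reach is not made up. A row lasts 1/10 s, in which the tool goes at most 50 mm and 8.59 degrees, less where a joint would pass 70% of its speed; a pose out of reach is approached as far as the arm can. A call is refused whole if a number of a shift passes 50 or a number of a turn 8.59, either way. A call with a gripper value outside its range is refused whole. "grip" is the opening in per cent of the stroke, from 0 (shut) to 100 (fully open), set as the call begins (left out, the last holds). The fingers move at their own pace and stop on an object; "grip_force" is the grip in N (left out, the last holds). Time passes only in rows, so rows that do not move let the fingers close. It gives the time, the measured TCP pose, the force and the opening at its end, in the units of the state.
- bot.observe(): the state, without advancing time (a new reading comes with each control period).
- bot.grab_frame(name): name is "scene" or "side" or "wrist"; returns a dict with "color" (384x512x3 uint8, red, green, blue), "depth" (384x512 float32, m along the optical axis (not along the pixel's ray), 0 where there is no reading), "fov_y" (degrees; the focal length in pixels is half the picture's height over the tangent of half this angle, whatever the lens; pixels are square), "cx", "cy" (the principal point, pixels), "R" (3x3) and "t" (3): a world point X has camera coordinates R X + t; the wrist camera has in their place "hand_eye" (4x4, takes a point from camera to tool coordinates, whose origin is the TCP and whose axes are the tool frame's). Camera axes: x right, y down, z forward; pixel columns grow to the right and rows downward; lengths in m; the calibration is good to about 2 mm. A picture is of the moment at which its call begins: read the wrist's pose just before it.
- bot.job_done(): hands the job in, once; it reports no verdict.
The state is a dict: "clock": time; "qpos": joint angles; "qd": joint speeds; "joint_efforts": joint torques, N m; "position": TCP position; "tool_rot": TCP orientation; "force": force on the tool from outside, world axes, zero at the start; "moment": the same for the moment, N m; "grip_width": finger opening in m.
Only numpy, scipy, OpenCV 4.12 (cv2) and the standard library are available. Lean on these libraries where they do the work, as an engineer would, in place of code of your own. Each camera call takes 0.05 s, during which the arm holds its last target. There are 200 camera calls.

## Working session

There is one attempt and no reset: what is moved stays moved. The work goes in short steps, Python scripts to look and compute and a tool call to move; the robot and the scene stay as the last step left them, time stands still between calls to the robot, and variables do not carry over. Pictures are saved under pics/ and viewed, about 8 in all and at most 12, crops included, and the job is handed in when it is done.

Besides the shell and the picture viewer there is one more tool, called after "Request:" as name([rows], argument=value, ...), one row to a line, values as JSON. arm_command: Moves the arm, as the interface text tells. Its arguments: {"type":"object","properties":{"targets":{"type":"array"},"grip":{"type":"number"},"grip_force":{"type":"number"}},"required":["targets"]}

```bash
mkdir -p pics
cat > h.py <<'E'
import numpy as np,cv2
from workcell import bot
def grab(n,save=None):
    f=bot.grab_frame(n)
    if save: cv2.imwrite(f'pics/{save}.png',cv2.cvtColor(f['color'],cv2.COLOR_RGB2BGR))
    return f
def cloud(f):
    d=f['depth'];h,w=d.shape;fl=h/2/np.tan(np.radians(f['fov_y'])/2)
    v,u=np.mgrid[:h,:w]
    P=np.stack([(u-f['cx'])/fl*d,(v-f['cy'])/fl*d,d],-1)
    W=(P-np.array(f['t']))@np.array(f['R'])
    W[d==0]=np.nan
    return W
E
python3 - <<'E'
from h import *
import pickle
s=bot.observe();print(s)
a=grab('scene');b=grab('side')
pickle.dump((a,b),open('f0.pkl','wb'))
im=np.hstack([a['color'],b['color']])[:,:,::-1]
cv2.imwrite('pics/a.png',cv2.resize(a['color'][:,:,::-1],(768,576),interpolation=cv2.INTER_CUBIC))
cv2.imwrite('pics/b.png',cv2.resize(b['color'][:,:,::-1],(768,576),interpolation=cv2.INTER_CUBIC))
E
```

```text
{'clock': 0.0, 'qpos': array([-1.34919587,  0.52202586, -0.03632641,  1.59997934,  0.02119759,
        1.02109372, -0.11278681]), 'qd': array([ 7.75642135e-04,  1.14567462e-03,  6.15316191e-06, -8.28665812e-04,
        5.52250994e-04, -2.82193844e-05,  2.11639581e-03]), 'joint_efforts': array([ 7.83544442e-05, -9.27096605e+01,  1.97971366e+00, -3.69949651e+01,
        1.78213301e-02,  7.77789362e-03,  1.86437285e-05]), 'position': array([0.17974329, 0.5982775 , 0.24772861]), 'tool_rot': array([3.14151499e+00, 1.11869691e-03, 1.27899641e+00]), 'force': array([0.17110901, 0.23205426, 0.51235779]), 'moment': array([-0.04739156,  0.04141277, -0.00114391]), 'grip_width': 0.08557906261451996}
```

View pics/a.png

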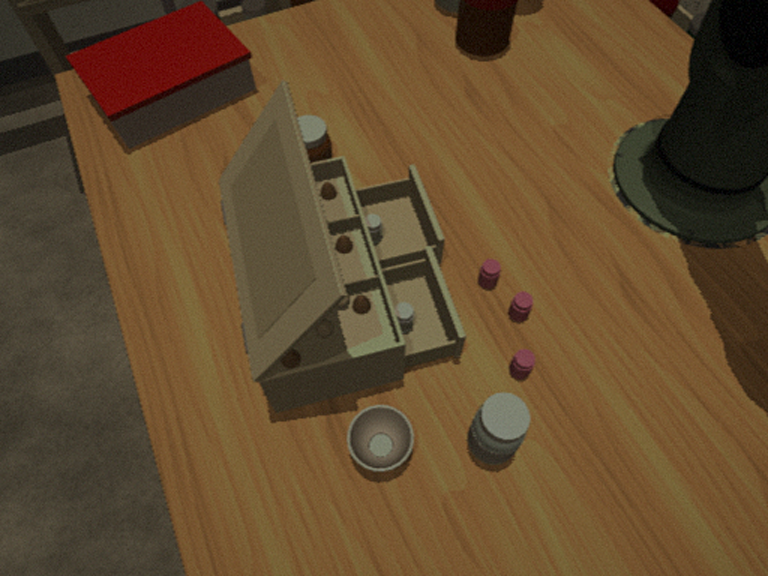

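View pics/b.png

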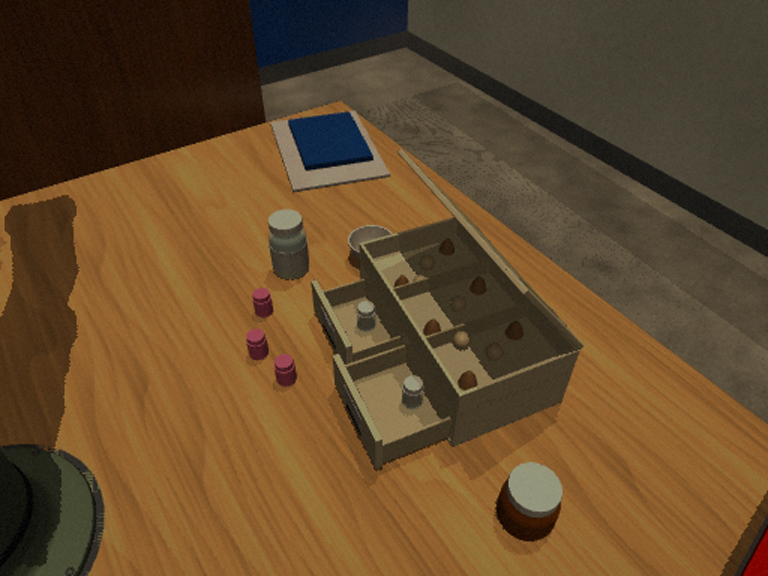

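Scene view: the chest has its lid raised. The +y drawer is the lower one, with its front at (450,300), and the -y drawer is the upper one at (425,210). Three pink look-alike vials stand on the table at (489,272), (521,305) and (523,362). The tall jar is at (500,425), the bowl at (380,440) and the squat jar at (313,138). The white-capped vials at (404,316) and (374,225) are the real ones, because they stand inside the drawers.

Run:
```python
from h import *
import pickle
a,b=pickle.load(open('f0.pkl','rb'))
np.set_printoptions(precision=4,suppress=True)
A,B=cloud(a),cloud(b)
def p(n,W,u,v):
    u,v=int(u/1.5),int(v/1.5);q=W[v-1:v+2,u-1:u+2].reshape(-1,3);print(n,np.nanmedian(q,0))
for n,u,v in [('Ldr top R',430,252),('Ldr top L',461,336),('Rdr top R',413,173),('Rdr top L',440,238),('lid tip1',288,90),('lid tip2',338,296),('tallcap',502,412),('bowl',380,412),('pink1',489,266),('pink2',521,298),('pink3',523,356),('squat',313,128),('capL',404,312),('capR',374,220),('chest front L top',402,346),('front R top',345,160)]: p(n,A,u,v)
for n,u,v in [('s tall',286,220),('s chest fr R',456,405),('s chest fr L',364,243),('s back R',580,347),('s squat',533,488),('Rdr topR',378,455),('Rdr top L',337,360),('Ldr R',347,350),('Ldr L',316,287),('lidtip',402,152),('hinge',525,288)]: p(n,B,u,v)
# front faces: points z in 15..65mm
P=np.vstack([A.reshape(-1,3),B.reshape(-1,3)]);P=P[~np.isnan(P).any(1)]
m=(P[:,2]>.104)&(P[:,2]<.12)&(P[:,0]>.4)&(abs(P[:,1])<.5)
q=P[m][:,:2].astype(np.float32);print(len(q))
import pickle;np.save('P.npy',P)
# top-down height map picture
H=np.zeros((600,800,3),np.uint8)
x=((P[:,0]-.2)*1000).astype(int);y=((.4-P[:,1])*1000).astype(int)
k=(x>=0)&(x<600)&(y>=0)&(y<800)&(P[:,2]>.01)
o=np.argsort(P[k,2]);z=np.clip(P[k,2][o]/.3*255,0,255).astype(np.uint8)
c=cv2.applyColorMap(z[:,None],cv2.COLORMAP_JET)[:,0]
H[599-x[k][o],y[k][o]]=c
cv2.imwrite('pics/top.png',cv2.dilate(H,np.ones((2,2))))
```

```text
Ldr top R [ 0.5068 -0.0165  0.0731]
Ldr top L [0.5304 0.1183 0.0721]
Rdr top R [ 0.4616 -0.1593  0.0736]
Rdr top L [ 0.4816 -0.0328  0.0738]
lid tip1 [ 0.623  -0.1978  0.2637]
lid tip2 [0.6805 0.1007 0.2638]
tallcap [0.5472 0.2357 0.1093]
bowl [0.664  0.1529 0.035 ]
pink1 [0.4273 0.0254 0.0411]
pink2 [0.4132 0.0893 0.0405]
pink3 [0.4602 0.1677 0.0406]
squat [ 0.5659 -0.3212  0.0695]
capL [0.5768 0.0449 0.0532]
capR [ 0.5482 -0.1169  0.0538]
chest front L top [0.6137 0.1131 0.1121]
front R top [ 0.5231 -0.292   0.001 ]
s tall [0.5445 0.239  0.1109]
s chest fr R [ 0.5572 -0.197   0.0908]
s chest fr L [0.6164 0.1101 0.1142]
s back R [ 0.7317 -0.2302  0.1216]
s squat [ 0.569  -0.3254  0.0709]
Rdr topR [ 0.4539 -0.1761  0.0414]
Rdr top L [ 0.4754 -0.0392  0.0735]
Ldr R [ 0.4999 -0.0257  0.0675]
Ldr L [0.523  0.1046 0.0746]
lidtip [0.6747 0.0957 0.2662]
hinge [ 0.6227 -0.2092  0.2674]
4138
```

View pics/top.png

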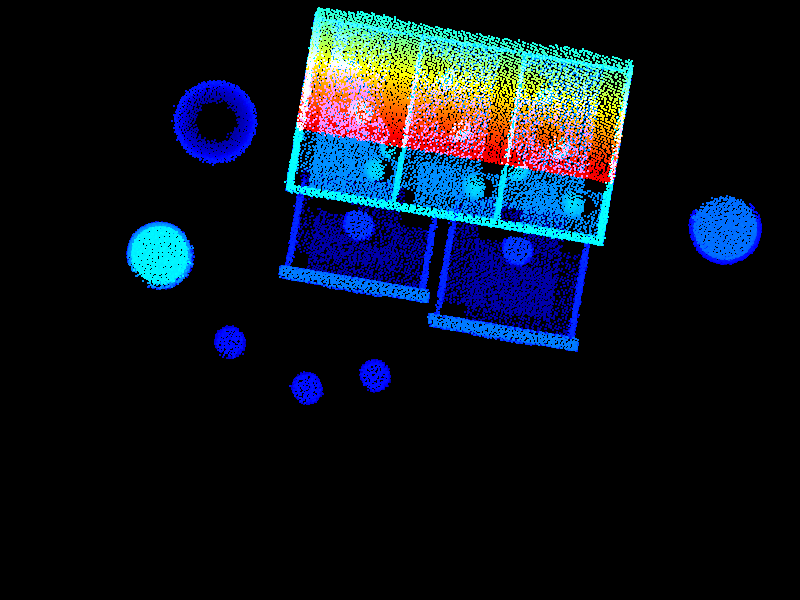

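Chest frame from the height map: yaw is about -0.168 and the origin about (0.671, -0.0605). The left drawer is about 77 mm open and the right about 100 mm. At tool yaw 1.403, tool x runs along chest y and tool y along chest x. I'll do the drawers first with closed fingers, starting with the left.

Request:
arm_command([
  [0,0,0,0,0,-7.1],
  [-35,27,0,0,0,0],
  [-35,27,0,0,0,0],
  [-35,27,0,0,0,0],
  [-35,27,0,0,0,0],
  [-35,27,0,0,0,0],
  [-35,27,0,0,0,0],
  [-35,27,0,0,0,0],
], grip=0)

```text
clock: 0.9
position: [0.3268, 0.3194, 0.2449]
tool_rot: [-3.139, 0.004, 1.417]
force: [1.7, 0.2, -0.9]
grip_width: 0.0001
```

```bash
cat >> h.py <<'E'
def st():
    s=bot.observe();d=s['position'][:2]-[.671,-.0605];c,n=np.cos(-.168),np.sin(-.168)
    print('t%.2f u%.1f v%.1f z%.1f'%(s['clock'],1e3*(c*d[0]+n*d[1]),1e3*(-n*d[0]+c*d[1]),1e3*s['position'][2]),'rot',s['tool_rot'].round(3),'F',s['force'].round(1),'g',round(s['grip_width'],3),'q',s['qpos'].round(2))
E
python3 -c "from h import *;st()"
```

```text
t0.90 u-402.8 v317.0 z244.9 rot [-3.139  0.004  1.417] F [ 1.7  0.2 -0.9] g 0.0 q [-0.9   0.26 -0.01  2.02  0.    0.86  0.51]
```

Request:
arm_command([
  [-35,28,0,0,0,0.8],
  [-35,28,0,0,0,0],
  [-35,28,0,0,0,0],
  [-35,28,0,0,0,0],
  [-35,28,0,0,0,0],
  [-35,28,0,0,0,0],
  [-28,25,0,0,0,0],
  [0,0,0,0,0,0],
])

```text
clock: 1.7
position: [0.4829, 0.035, 0.2454]
tool_rot: [-3.14, 0.005, 1.397]
force: [0.6, 0.9, 1.0]
grip_width: 0.0001
```

```bash
python3 -c "from h import *;st()"
```

```text
t1.70 u-201.4 v62.7 z245.4 rot [-3.14   0.005  1.397] F [0.6 0.9 1. ] g 0.0 q [-0.34  0.31  0.17  1.97 -0.06  0.87  1.27]
```

Request:
arm_command([
  [14,-7,20,0,0,0],
  [0,0,35,0,0,0],
  [0,0,35,0,0,0],
  [0,0,35,0,0,0],
  [0,0,30,0,0,0],
  [0,0,0,0,0,0],
])

```text
clock: 2.3
position: [0.4782, 0.0502, 0.0856]
tool_rot: [-3.141, 0.003, 1.395]
force: [-0.0, 0.4, 1.3]
grip_width: 0.0001
```

Run:
```python
from h import *
st()
a=grab('scene')['color'];b=grab('side')['color']
im=np.hstack([a[80:320,150:400],b[80:330,150:400][:240]])
cv2.imwrite('pics/c.png',cv2.resize(im[:,:,::-1],(800,384),interpolation=cv2.INTER_CUBIC))
```

```text
t2.30 u-208.6 v76.9 z85.6 rot [-3.141e+00  3.000e-03  1.395e+00] F [-0.   0.4  1.3] g 0.0 q [-0.31  0.57  0.11  2.1  -0.12  0.48  1.28]
```

View pics/c.png

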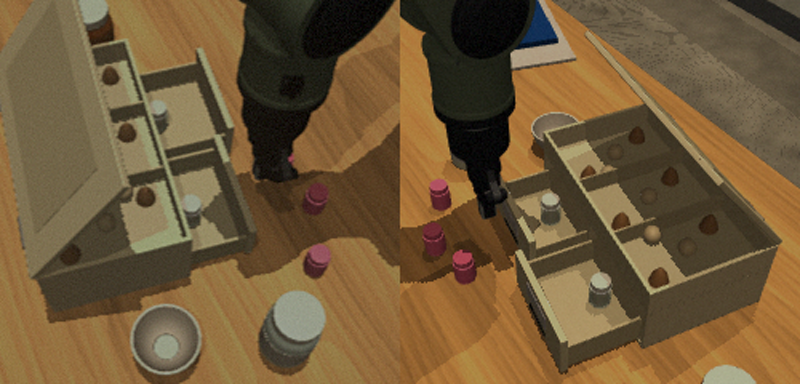

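The fingers are just in front of the left drawer panel, clear of the pink vials. I'll lower a little and push gently.

Request:
arm_command([
  [0,0,13,0,0,-0.4],
  [0,10,0,0,0,0],
  [0,9,0,0,0,0],
  [0,10,0,0,0,0],
  [0,11,0,0,0,0],
  [0,11,0,0,0,0],
  [0,11,0,0,0,0],
  [0,11,0,0,0,0],
])

```text
clock: 3.2
position: [0.5596, 0.0377, 0.0811]
tool_rot: [3.133, -0.001, 1.402]
force: [-2.5, 1.1, -1.1]
grip_width: 0.0001
```

```bash
python3 -c "from h import *;st()"
```

```text
t3.20 u-126.2 v78.2 z81.1 rot [ 3.133e+00 -1.000e-03  1.402e+00] F [-2.5  1.1 -1.1] g 0.0 q [-0.25  0.66  0.11  1.9  -0.12  0.58  1.33]
```

Request:
arm_command([
  [0,3,5,0,0,0],
  [0,6,2,0,0,0],
  [0,5,1,0,0,0],
  [0,3,0,0,0,0],
])

```text
clock: 3.6
position: [0.5749, 0.0347, 0.0723]
tool_rot: [-3.141, 0.0, 1.402]
force: [-30.8, 5.8, 24.1]
grip_width: -0.0001
```

```bash
python3 -c "from h import *;st()"
```

```text
t3.60 u-110.7 v77.8 z72.3 rot [-3.141  0.     1.402] F [-30.8   5.8  24.1] g -0.0 q [-0.24  0.69  0.1   1.86 -0.12  0.6   1.34]
```

Request:
arm_command([
  [0,-10,-2,0,0,0],
  [0,-15,0,0,0,0],
  [0,0,0,0,0,0],
])

```text
clock: 3.9
position: [0.5493, 0.0391, 0.0741]
tool_rot: [-3.14, 0.0, 1.402]
force: [0.2, 0.2, -0.6]
grip_width: 0.0002
```

```bash
cat >> h.py <<'E'
def dr():
    # drawer openings from panel-top points (z~.074) seen by both cameras
    P=np.vstack([cloud(grab(n)).reshape(-1,3) for n in('scene','side')])
    d=P[:,:2]-[.671,-.0605];c,n=np.cos(-.168),np.sin(-.168);u=c*d[:,0]+n*d[:,1];v=-n*d[:,0]+c*d[:,1]
    for nm,v0 in(('L',.0775),('R',-.0775)):
        m=(abs(v-v0)<.07)&(abs(P[:,2]-.073)<.004)&(u<-.085)&(u>-.24)
        h,e=np.histogram(u[m],np.arange(-.24,-.08,.004));print(nm,m.sum(),[(round(a*1e3),int(k)) for a,k in zip(e,h) if k>8])
E
python3 -c "from h import *;st();dr()"
```

```text
t3.90 u-136.6 v77.8 z74.1 rot [-3.14   0.     1.402] F [ 0.2  0.2 -0.6] g 0.0 q [-0.25  0.66  0.1   1.93 -0.12  0.56  1.33]
L 295 [(-100, 121), (-96, 98), (-92, 39)]
R 355 [(-200, 121), (-196, 117), (-192, 95), (-92, 22)]
```

Request:
arm_command([
  [0,-10,-40,0,0,0],
  [0,-10,-40,0,0,0],
  [-31,-18,0,0,0,0],
  [-31,-18,0,0,0,0],
  [-31,-18,0,0,0,0],
  [-31,-18,0,0,0,0],
  [-31,-6,0,0,0,0],
  [0,0,0,0,0,0],
])

```text
clock: 4.8
position: [0.4306, -0.1026, 0.1583]
tool_rot: [3.132, -0.0, 1.403]
force: [0.4, 0.5, -0.1]
grip_width: -0.0003
```

```bash
python3 -c "from h import *;st()"
```

```text
t4.80 u-230.0 v-81.7 z158.3 rot [ 3.132 -0.     1.403] F [ 0.4  0.5 -0.1] g -0.0 q [-0.01  0.38  0.14  2.16 -0.09  0.6   1.6 ]
```

Request:
arm_command([
  [4,-3,30,0.5,0,0],
  [0,0,30,0,0,0],
  [0,0,25,0,0,0],
  [0,0,4,0,0,0],
  [0,0,0,0,0,0],
])

```text
clock: 5.3
position: [0.4342, -0.0989, 0.0684]
tool_rot: [3.133, -0.001, 1.4]
force: [0.1, -0.5, 0.6]
grip_width: -0.0001
```

```bash
python3 -c "from h import *;st()"
```

```text
t5.30 u-227.0 v-77.4 z68.4 rot [ 3.133e+00 -1.000e-03  1.400e+00] F [ 0.1 -0.5  0.6] g -0.0 q [ 0.02  0.56  0.09  2.2  -0.13  0.37  1.62]
```

Request:
arm_command([
  [0,9,-2,0,0,0],
  [0,9,0,0,0,0],
  [0,11,0,0,0,0],
  [0,12,0,0,0,0],
  [0,12,0,0,0,0],
  [0,12,0,0,0,0],
  [0,12,0,0,0,0],
  [0,10,0,0,0,0],
])

```text
clock: 6.1
position: [0.5288, -0.1144, 0.0792]
tool_rot: [3.128, -0.001, 1.401]
force: [-2.6, 0.2, -1.6]
grip_width: -0.0002
```

```bash
python3 -c "from h import *;st()"
```

```text
t6.10 u-131.1 v-77.0 z79.2 rot [ 3.128e+00 -1.000e-03  1.401e+00] F [-2.6  0.2 -1.6] g -0.0 q [ 0.02  0.64  0.11  1.96 -0.13  0.54  1.62]
```

Request:
arm_command([
  [0,5,3,0.6,0,0],
  [0,6,2,0,0,0],
  [0,5,1,0,0,0],
  [0,4,0,0,0,0],
  [0,2,0,0,0,0],
])

```text
clock: 6.6
position: [0.5489, -0.1178, 0.0736]
tool_rot: [-3.135, -0.001, 1.401]
force: [-12.9, 3.3, 9.1]
grip_width: 0.0002
```

```bash
python3 -c "from h import *;st()"
```

```text
t6.60 u-110.8 v-76.9 z73.6 rot [-3.135e+00 -1.000e-03  1.401e+00] F [-12.9   3.3   9.1] g 0.0 q [ 0.03  0.67  0.11  1.89 -0.13  0.59  1.62]
```

Request:
arm_command([
  [0,-10,-2,0,0,0],
  [0,-20,0,0,0,0],
  [0,-25,-40,0,0,0],
  [0,-25,-40,0,0,0],
  [10,-15,-45,0,0,0],
  [20,0,-45,0,0,0],
  [20,0,-45,0,0,0],
  [20,0,-40,0,0,0],
])

```text
clock: 7.4
position: [0.4603, -0.0333, 0.3352]
tool_rot: [-3.129, -0.001, 1.396]
force: [1.4, 1.2, 1.1]
grip_width: -0.0003
```

Run:
```python
from h import *
st();dr()
P=np.vstack([cloud(grab(n)).reshape(-1,3) for n in('scene','side')])
d=P[:,:2]-[.671,-.0605];c,n=np.cos(-.168),np.sin(-.168);u=c*d[:,0]+n*d[:,1];v=-n*d[:,0]+c*d[:,1];z=P[:,2]
m=(abs(v)<.165)&(u>-.06)&(u<.1)&(z>.125)&(z<.28)
for lo in(.14,.18,.22,.25,.26,.265,.27):
    k=m&(abs(z-lo)<.004);print(lo,k.sum(),np.percentile(u[k],[2,50,98]).round(4) if k.sum()>5 else '')
```

```text
t7.40 u-212.3 v-8.4 z335.2 rot [-3.129e+00 -1.000e-03  1.396e+00] F [1.4 1.2 1.1] g -0.0 q [-0.19  0.17  0.16  1.89 -0.03  1.09  1.38]
L 328 [(-100, 155), (-96, 119), (-92, 48)]
R 395 [(-104, 19), (-100, 178), (-96, 137), (-92, 61)]
0.14 351 [0.0742 0.0818 0.0849]
0.18 489 [0.0432 0.0505 0.0543]
0.22 569 [0.0117 0.0188 0.0226]
0.25 656 [-0.0124 -0.0058 -0.0018]
0.26 767 [-0.0266 -0.0145 -0.0102]
0.265 1592 [-0.0271 -0.022  -0.0147]
0.27 750 [-0.0266 -0.0219 -0.018 ]
```

Request:
arm_command([
  [2,36,0,-0.7,0,-0.3],
  [2,36,0,0,0,0],
  [2,36,0,0,0,0],
  [2,36,0,0,0,0],
  [0,36,0,0,0,0],
  [0,36,0,0,0,0],
  [0,0,0,0,0,0],
])

```text
clock: 8.3
position: [0.6783, -0.068, 0.3218]
tool_rot: [-3.131, 0.002, 1.399]
force: [-0.4, -0.1, -1.4]
grip_width: -0.0001
```

```bash
python3 -c "from h import *;st()"
```

```text
t8.30 u8.5 v-6.2 z321.8 rot [-3.131e+00  2.000e-03  1.399e+00] F [-0.4 -0.1 -1.4] g -0.0 q [-0.09  0.57  0.18  1.34 -0.1   1.25  1.49]
```

Request:
arm_command([
  [0,-3,20,-0.6,0,0],
  [0,0,15,0,0,0],
  [0,0,10,0,0,0],
  [0,0,0,0,0,0],
])

```text
clock: 8.7
position: [0.6725, -0.0708, 0.2691]
tool_rot: [-3.135, 0.005, 1.395]
force: [0.1, 0.3, -0.4]
grip_width: -0.0002
```

Run:
```python
from h import *
st()
b=grab('side')['color']
cv2.imwrite('pics/d.png',cv2.resize(b[20:330,100:450][:,:,::-1],(700,600),interpolation=cv2.INTER_CUBIC))
```

```text
t8.70 u3.2 v-9.9 z269.1 rot [-3.135  0.005  1.395] F [ 0.1  0.3 -0.4] g -0.0 q [-0.09  0.6   0.17  1.43 -0.1   1.13  1.49]
```

View pics/d.png

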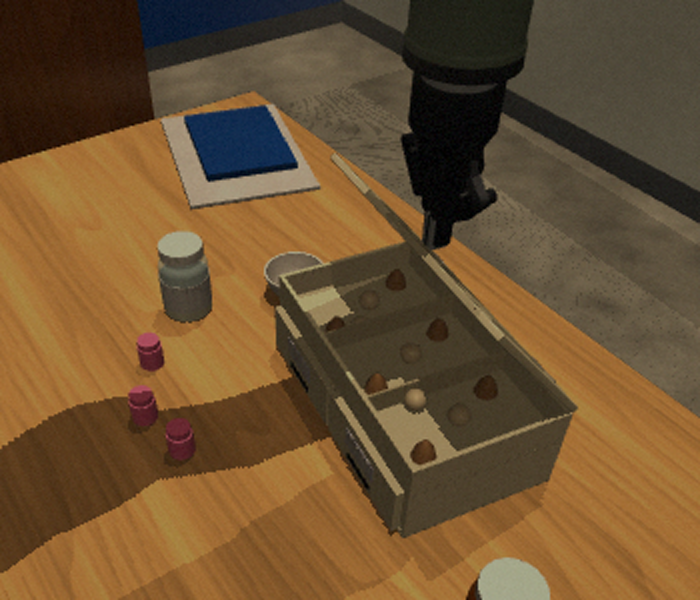

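The picture shows both drawers flush and the fingertip at (437,240) on the lid's outer side. I'll follow the closing arc.

Request:
arm_command([
  [0,-8,4,0,0,0],
  [0,-8,7,0,0,0],
  [0,-8,8,0,0,0],
  [0,-8,8,0,0,0],
])

```text
clock: 9.15
position: [0.6425, -0.066, 0.2463]
tool_rot: [3.14, 0.004, 1.394]
force: [1.5, 0.6, 0.0]
grip_width: -0.0005
```

```bash
python3 -c "from h import *;st()"
```

```text
t9.15 u-27.2 v-10.1 z246.3 rot [3.14  0.004 1.394] F [1.5 0.6 0. ] g -0.001 q [-0.1   0.56  0.17  1.55 -0.1   1.03  1.49]
```

Request:
arm_command([
  [0,-8,10,0,0,0],
  [0,-8,12,0,0,0],
  [0,-7,13,0,0,0],
  [0,-6,13,0,0,0],
  [0,-5,13,0,0,0],
])

```text
clock: 9.65
position: [0.6099, -0.0606, 0.1891]
tool_rot: [3.131, 0.002, 1.393]
force: [0.5, -0.3, 1.5]
grip_width: -0.0
```

```bash
python3 -c "from h import *;st()"
```

```text
t9.65 u-60.2 v-10.3 z189.1 rot [3.131e+00 2.000e-03 1.393e+00] F [ 0.5 -0.3  1.5] g -0.0 q [-0.11  0.57  0.15  1.71 -0.11  0.86  1.49]
```

Force is 1.5 N and it's tracking the arc (about 0.3 rad). Continuing to flat.

Request:
arm_command([
  [0,-3,11,0.4,0,0],
  [0,-2,11,0,0,0],
  [0,-1,10,0,0,0],
  [0,-1,8,0,0,0],
  [0,0,5,0,0,0],
])

```text
clock: 10.15
position: [0.6033, -0.0596, 0.1424]
tool_rot: [3.137, 0.001, 1.393]
force: [-1.8, -0.5, 1.6]
grip_width: -0.0002
```

```bash
python3 -c "from h import *;st()"
```

```text
t10.15 u-66.9 v-10.5 z142.4 rot [3.137e+00 1.000e-03 1.393e+00] F [-1.8 -0.5  1.6] g -0.0 q [-0.1   0.62  0.14  1.75 -0.12  0.77  1.49]
```

Request:
arm_command([
  [0,0,3,0,0,0],
  [0,0,3,0,0,0],
  [0,0,2,0,0,0],
])

```text
clock: 10.45
position: [0.6034, -0.0597, 0.1398]
tool_rot: [3.137, -0.0, 1.392]
force: [-17.8, 3.1, 36.5]
grip_width: 0.0
```

```bash
python3 -c "from h import *;st()"
```

```text
t10.45 u-66.8 v-10.5 z139.8 rot [ 3.137 -0.     1.392] F [-17.8   3.1  36.5] g 0.0 q [-0.1   0.63  0.14  1.75 -0.12  0.77  1.5 ]
```

Lid is firmly at its stop. Lift off straight up and check.

Request:
arm_command([
  [0,0,-8,0,0,0],
  [0,0,-20,0,0,0],
  [0,0,-40,0,0,0],
  [0,-20,-40,0,0,0],
  [0,-40,-20,0,0,0],
  [0,-45,0,0,0,0],
  [0,-45,0,0,0,0],
  [0,0,0,0,0,0],
])

```text
clock: 11.25
position: [0.4516, -0.0329, 0.2728]
tool_rot: [3.132, -0.001, 1.391]
force: [1.5, -1.3, -0.1]
grip_width: 0.0002
```

Run:
```python
from h import *
st();dr()
a=grab('scene');b=grab('side')
P=np.vstack([cloud(f).reshape(-1,3) for f in(a,b)])
d=P[:,:2]-[.671,-.0605];c,n=np.cos(-.168),np.sin(-.168);u=c*d[:,0]+n*d[:,1];v=-n*d[:,0]+c*d[:,1];z=P[:,2]
for lo in(-.09,-.05,0,.05,.08):
    k=(abs(v)<.14)&(abs(u-lo)<.008)&(z>.08)&(z<.2);print(lo,k.sum(),np.median(z[k]).round(4))
im=np.hstack([a['color'][20:340,100:400],b['color'][20:340,100:430]])
cv2.imwrite('pics/e.png',cv2.resize(im[:,:,::-1],(800,406),interpolation=cv2.INTER_CUBIC))
```

```text
t11.25 u-220.9 v-9.4 z272.8 rot [ 3.132e+00 -1.000e-03  1.391e+00] F [ 1.5 -1.3 -0.1] g 0.0 q [-0.2   0.21  0.17  2.02 -0.04  0.91  1.38]
L 236 [(-104, 9), (-100, 101), (-96, 78), (-92, 48)]
R 337 [(-104, 25), (-100, 132), (-96, 107), (-92, 73)]
-0.09 1942 0.1226
-0.05 1658 0.1236
0 1643 0.1236
0.05 1637 0.1236
0.08 1629 0.1227
```

View pics/e.png

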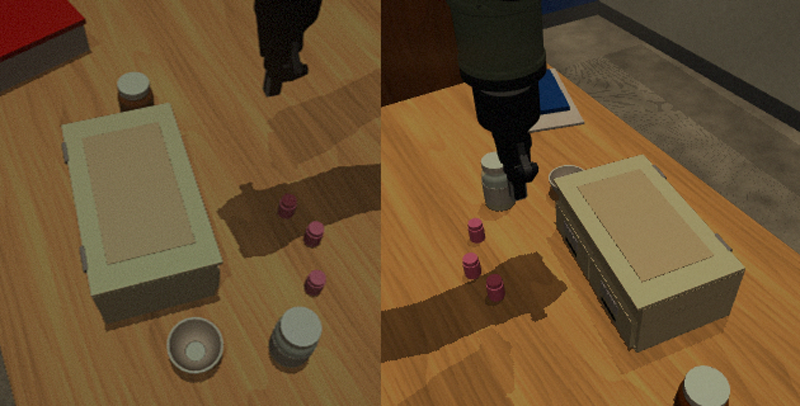

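The lid is flat (its top reads 0.123 m throughout) and both drawers are flush. Jars, bowl and pink vials look undisturbed. I'll hand it in.

```bash
python3 -c "
from workcell import bot
print(bot.job_done())"
```

```text
the job is handed in; nothing more can be done
None
```

The chest is closed and the job is handed in. I pushed the left drawer home, then the right, then folded the lid flat, all with closed fingertips, finishing at about 11 s of robot time.

Last checks:
- **Drawers:** both fronts measure about 100 mm in front of the chest's origin, which is the shut position. A few right-drawer depth points read about 1 mm or more further out, which I put down to noise. Both drawers reached a firm stop at the same tool position.
- **Lid:** its top reads 0.1226–0.1236 m from front to back, against 0.123 m when flat.
- **Surroundings:** in the last picture the jars, bowl and pink look-alike vials look undisturbed. I compared these by eye only.
- **Forces:** the highest fingertip reading was about 41 N, when pressing the lid onto its stop. This was on the fingertips, not the gripper's body.
- **Vials:** I couldn't check them once the drawers were shut. Both drawers were pushed slowly, at about 0.1 m/s. Both vials were still standing before the first push, and I did not look at them again after that.

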